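# Open the carton of boards and set the inspection lamp's dimmer lever

## Task

Get the new circuit boards ready for inspection: fold both long flaps of the cardboard carton outwards, well past upright, so that the boards lie open to view, and set the red-knobbed lever of the lamp dimmer in line with its orange pointer, wherever the pointer stands. Do not shift the pointer, do not touch the boards, and leave the jar, the black board holder and the screwdriver where they are.

Things in the scene. Friction and masses are not known exactly. Their poses are not given: they have to be found in the camera images.
- carton: Brown cardboard carton, fixed to the bench, 160 (x) by 160 (y) by 90 mm high, open on top but for two flaps, walls 4 mm. Origin: centre of its underside; z up. The flaps are hinged along its +y and -y rims (both hinge lines run along the carton's x); 50 mm end flaps already hang down outside the -x and +x walls.
- boards: White tray with two green circuit boards lying in the bottom of the carton, fixed; origin as the carton's; the highest part is 36 mm above the bench (the carton's rim is at 90 mm). Not to be touched.
- flap_left (a joint): Angle in rad of the flap on the carton's +y rim: 0 = lying flat over the carton, 1.57 = upright, 2.8 = its stop, folded outwards. Starts ajar (0.45 to 0.8). Stiff crease: it stays where it is left. Cardboard 156 mm along the hinge, 62 mm from hinge to free edge, 3 mm thick. With both flaps ajar, a gap of 48 mm or more lies between their free edges, above the carton's middle line.
- flap_right (a joint): The same for the flap on the carton's -y rim (0 flat, 1.57 upright, 2.8 stop).
- flap_left_hinge (a point): Middle of the left flap's hinge line, on the carton's +y rim, 90 mm above the bench. Its frame turns with the flap.
- flap_left_edge (a point): Middle of the left flap's free edge, 62 mm from the hinge.
- flap_right_hinge (a point): Middle of the right flap's hinge line, on the carton's -y rim, 90 mm above the bench.
- flap_right_edge (a point): Middle of the right flap's free edge, 62 mm from the hinge.
- dimmer: Dark grey lamp dimmer box, fixed to the bench, 150 (x) by 110 (y) by 60 mm high. Origin: centre of its underside, z up. The lever swings in its x-z plane at y = 0 about an axis along y at 60 mm height. Beside it, at y = +24 mm, an 8 mm thick white disc of radius 50 mm with black tick marks stands half out of the box, centred on the same axis.
- lever (a joint): Angle in rad of the dimmer lever: 0 = upright, positive leaning to the dimmer's +x, range -0.75 to 0.75. Starts at -0.75 to -0.45. Stiff: stays where it is left. Steel rod 12 mm in diameter, with a red cylindrical knob across its end.
- pointer (a joint): Angle in rad of the orange pointer, measured just as the lever's (0 = upright, positive towards the dimmer's +x); lever and pointer are in line when the two are equal. It starts at -0.1 to 0.6.
- lever_hinge (a point): The lever's axis, at y = 0, 60 mm above the bench.
- lever_knob (a point): Centre of the red knob, a short cylinder 28 mm in diameter and 32 mm long with its axis along the dimmer's y (flat ends to either side of the swing), 110 mm from the lever's axis.
- pointer_tip (a point): Outer end of the orange pointer, a 7 mm wide block (18 mm along the axis) riding on the white disc's rim, at y = +24 mm of the dimmer and 64 mm from the axis. Not to be moved.
- jar: White plastic jar with a blue cap, 64 mm in diameter, 75 mm high, loose bystander; origin: centre of its underside.
- holder: Black round board holder post with a yellow band, foot 38 mm in diameter, 70 mm high, loose bystander; origin: centre of its underside.
- screwdriver: Screwdriver with a blue handle, 180 mm long, lying on the bench between the carton and the dimmer, loose bystander; origin: under its middle.

How it is judged:
By the outcome, as a careful person would: the job done as asked, in the order asked, and still so for the second after the job is handed in, with the robot touching nothing.
It also fails if it takes over 64 s, if anything falls off the work surface, if the arm or the gripper's body presses on something with over 40 N, if the wrist force passes 120 N, or if a joint passes its speed limit or range.

## Robot

A 6-joint arm with a two-finger parallel gripper is mounted at the origin on the work surface. World frame = base frame: x ahead of the robot, y to its left, z up, the work surface at z = 0. Lengths are in m, angles in rad, forces in N, time in s.
With the tool pointing down it reaches from about 0.375 to 0.975 m from the base axis. Payload 3.8 kg.
Tool frame: the origin (TCP) lies at the centre of the arm's flange, where the gripper is bolted on; the fingertips stand 173 mm ahead of it and the grasp point (between the pads) lies 155 mm ahead of it (bot.tip_reach is the distance from the TCP to the fingertips, in m); z points along the fingers, y is the line along which they close (so a half turn about z gives the same grasp; the last joint's range is limited). The gripper opens to 85 mm and grips with 20 to 120 N. Pads are 22 mm wide; open, the fingers measure 114 mm over their backs; the gripper's body (76 mm by 85 mm) begins 54 mm behind the grasp point. The pads swing forward as they close: fully open they stand 13 mm farther back than shut.
Start: joints at [-1.328, 0.264, 1.604, -0, 1.274, -0.037], TCP at [0.186, -0.649, 0.405] pointing down, gripper open.
Joint ranges: [-2.63, 2.63], [-0.94, 2.18], [0.31, 2.57], [-1.31, 4.45], [0, 2.66], [-2.55, 2.55]. Speed limits (rad/s): [2.57, 2.57, 3.14, 3.14, 3.14, 3.14].

## Interface

Orientations are given as a rotation vector (axis times angle).
In Python, from workcell import bot gives the robot as it stands.
- The arm moves only by the tool drive_tool, never from a script. Its arguments are lists of equal length, an entry for each row: "claw": the finger opening in mm, from 0 to 85.4; "slide": the shift along the world's x, y, z each as a share of 0.5 m, from -1 to 1, a list of three; "yaw": the turn about the world's z as a share of 180 degrees, from -1 to 1. A call has 1 to 8 rows; each row is the pose to reach, as a shift and turn from the pose commanded when the call began, turning the shorter way round; what a row does not reach only later rows make up. A row lasts 1/12 s, in which the tool goes at most 41.7 mm and 7.16 degrees, less where a joint would pass 70% of its speed; a pose out of reach is approached as far as the arm can. A call with a number of a shift or a turn outside -1 to 1 is refused whole. A call with a gripper value outside its range is refused whole. The fingers move at their own pace and stop on an object; "newtons" is the grip in N (left out, the last holds). Time passes only in rows, so rows that repeat a pose let the fingers close. It gives the time, the measured TCP pose, the force, the opening and the grip force at its end, in the units of the state.
- bot.read_state(): the state, without advancing time (a new reading comes with each control period).
- bot.read_camera(name): name is "side" or "top"; returns a dict with "color" (400x640x3 uint8, red, green, blue), "depth" (400x640 float32, m along the optical axis (not along the pixel's ray), 0 where there is no reading), "mtx" (3x3 intrinsics, pixels), "k1" (the pictures are not rectified: a ray, as slopes to the right and down, at radius r is drawn at 1 + k1 r^2 times it, then the intrinsics apply), "eye" and "rotation" of the camera in the world. Camera axes: x right, y up, looking along -z (the intrinsics and any distortion apply to the point x, -y, -z); pixel columns grow to the right and rows downward; lengths in m; the calibration is good to about 2 mm. A picture is of the moment at which its call begins.
- bot.finish_job(): hands the job in; it is judged then, once.
The state is a dict: "time": time; "q": joint angles; "joint_vel": joint speeds; "joint_torque": joint torques, N m; "tool_pos": TCP position; "tcp_rot": TCP orientation; "wrist_force": force on the tool from outside, world axes, zero at the start; "torque": the same for the moment, N m; "width": opening from 0.0 (shut) to 1.0 (fully open); "grip_force": force on a finger pad.
Only numpy, scipy, OpenCV 4.12 (cv2) and the standard library are available. Lean on these libraries where they do the work, as an engineer would, in place of code of your own. Each camera call takes 0.05 s, during which the arm holds its last target. There are 200 camera calls.

## Working session

There is one attempt and no reset: what is moved stays moved. The work goes in short steps, Python scripts to look and compute and a tool call to move; the robot and the scene stay as the last step left them, time stands still between calls to the robot, and variables do not carry over. Pictures are saved under pics/ and viewed, at most 10 in all, crops included, and the job is handed in when it is done.

Besides the shell and the picture viewer there is one more tool, called after ">>>" as name(argument=value, ...) on one line, values as JSON. drive_tool: Moves the arm, as the interface text tells. Shift numbers are shares of 0.5 m and turn numbers shares of 180 degrees, none past 1 either way. Its arguments: {"type":"object","properties":{"claw":{"type":"array","items":{"type":"number"}},"slide":{"type":"array","items":{"type":"array","items":{"type":"number"}}},"yaw":{"type":"array","items":{"type":"number"}},"newtons":{"type":"number"}},"required":["claw","slide","yaw"]}

```bash
mkdir -p pics
cat > h.py <<'E'
import numpy as np, cv2, pickle
from workcell import bot
def snap(n,name):
    d=bot.read_camera(n); pickle.dump(d,open(f'/tmp/{name}.pkl','wb')); cv2.imwrite(f'pics/{name}.png',d['color'][:,:,::-1]); return d
def load(name): return pickle.load(open(f'/tmp/{name}.pkl','rb'))
def ray(d,u,v):
    K=np.array(d['mtx']); p=cv2.undistortPoints(np.array([[[u,v]]],float),K,np.array([d['k1'],0,0,0],float))[0,0]
    return np.array(d['rotation'])@np.array([p[0],-p[1],-1.])   # scaled by depth
def at(d,u,v,z=None):
    r=ray(d,u,v); e=np.array(d['eye'])
    if z is not None: return e+r*(z-e[2])/r[2]
    return e+r*d['depth'][int(round(v)),int(round(u))]
def tri(d1,p1,d2,p2):
    A=[];b=[]
    for d,p in((d1,p1),(d2,p2)):
        r=ray(d,*p);r/=np.linalg.norm(r);M=np.eye(3)-np.outer(r,r);A.append(M);b.append(M@np.array(d['eye']))
    A=np.vstack(A);b=np.hstack(b);x=np.linalg.lstsq(A,b,rcond=None)[0];return x,np.linalg.norm(A@x-b)
E
python3 - <<'E'
from h import *
for n in('top','side'):
    d=snap(n,n+'0'); print(n,d['eye'],np.round(d['rotation'],3).tolist(),np.array(d['mtx']).tolist(),d['k1'])
s=bot.read_state();print(s['time'],s['tool_pos'],s['tcp_rot'],s['width'])
E
```

```text
top [ 0.49510832 -0.01586967  1.04266977] [0.095, -0.083, -1.541] [[391.71319107707774, 0.0, 321.2525262069046], [0.0, 391.71319107707774, 199.90437103210297], [0.0, 0.0, 1.0]] -0.06417807095267478
side [0.40644806 0.64569724 0.90290704] [0.141, -1.013, -2.692] [[427.8403821187218, 0.0, 314.5954746650239], [0.0, 427.8403821187218, 203.16455202775748], [0.0, 0.0, 1.0]] -0.007460045913010778
0.1 [ 0.18631919 -0.64845627  0.40346208] [-3.10887613e+00 -4.37770563e-01  3.80311817e-04] 0.9986354566405201
```

View pics/top0.png

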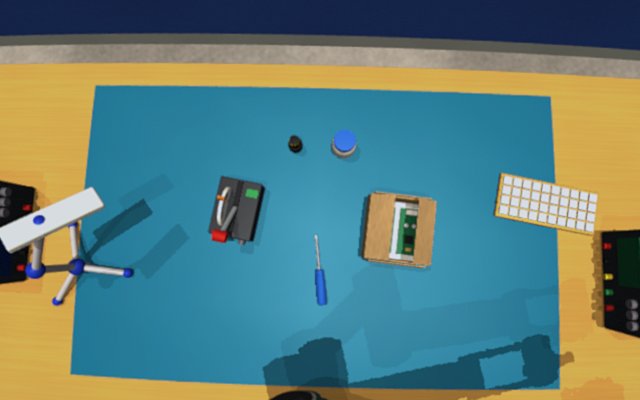

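View pics/side0.png

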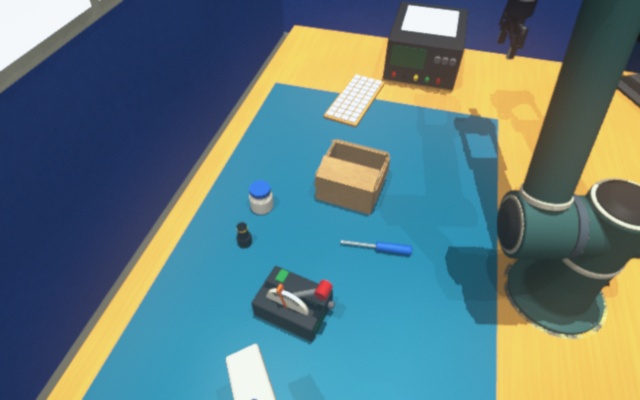

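The top picture shows the dimmer at about (237,210), the carton at (400,230), the screwdriver at (320,270), the holder at (295,144) and the jar at (344,143). The side picture shows the lever's red knob at (323,290) and the orange pointer at about (281,293). The rotations are given as rotation vectors. Next I enlarge crops.

```bash
sed -i "s/np.array(d\['rotation'\])@/cv2.Rodrigues(np.array(d['rotation'],float))[0]@/" h.py
python3 - <<'E'
from h import *
a=load('top0')['color'];b=load('side0')['color']
def c(im,x,y,w,h,s): return cv2.resize(im[y:y+h,x:x+w],None,fx=s,fy=s,interpolation=cv2.INTER_CUBIC)
m=np.vstack([np.hstack([c(a,195,165,80,100,4),c(a,350,180,100,100,4)]) ])
cv2.imwrite('pics/ctop.png',m[:,:,::-1])
n=np.hstack([c(b,240,255,100,90,4),c(b,305,130,100,90,4)])
cv2.imwrite('pics/cside.png',n[:,:,::-1])
t=load('top0');s=load('side0')
print('bench',at(t,300,320),at(s,400,150))
for p in((295,144),(344,143),(316,238),(321,300)): print(p,at(t,*p))
E
```

```text
bench [ 0.29740309  0.04028559 -0.00315185] [ 0.42617613 -0.40077268  0.00241701]
(295, 144) [0.74904213 0.06415536 0.06473117]
(344, 143) [ 0.75306503 -0.06080616  0.07185758]
(316, 238) [0.51195502 0.00426125 0.01906996]
(321, 300) [ 0.35414605 -0.0131909   0.02259902]
```

View pics/ctop.png

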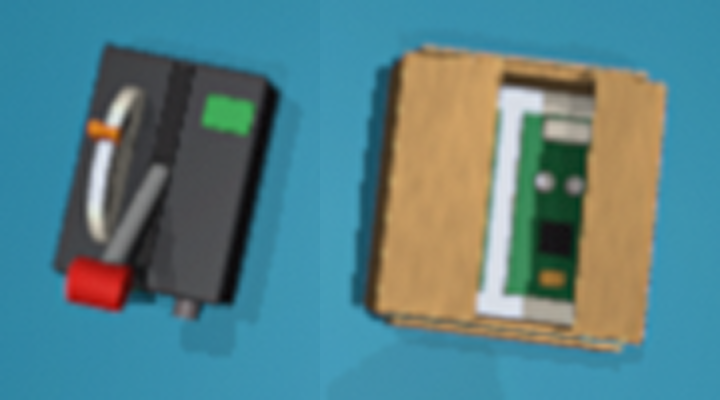

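View pics/cside.png

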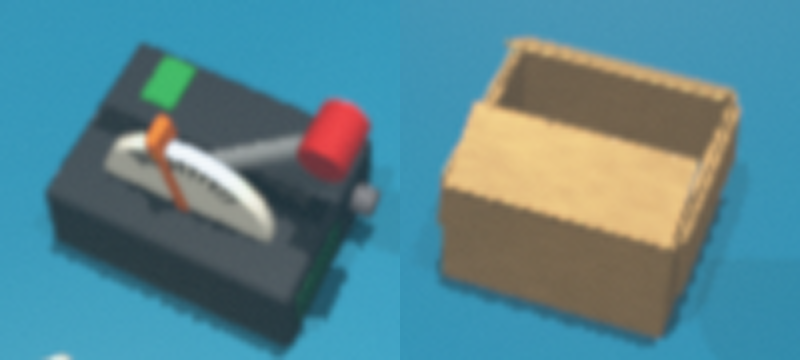

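The crops show the left flap with corners at about (370,192), (395,199), (389,259) and (363,257) in the top view, and the right flap at (419,199), (436,201), (430,266) and (414,261). The lever leans towards the robot, with the knob at about (220,236) in top. The pointer tip is at about (221,197) in top and (280,288) in side.

Run:
```python
from h import *
t=load('top0');s=load('side0')
np.set_printoptions(precision=4,suppress=True)
def reg(d,poly):
    m=np.zeros((400,640),np.uint8);cv2.fillPoly(m,[np.array(poly,np.int32)],1);v,u=np.nonzero(m)
    P=np.array([at(d,a,b) for a,b in zip(u,v) if d['depth'][b,a]>0]);return P
def plane(P):
    for _ in range(3):
        c=np.median(P,0);n=np.linalg.svd(P-P.mean(0),full_matrices=False)[2][2];r=(P-P.mean(0))@n
        P=P[abs(r)<2.5*r.std()+1e-6]
    return P.mean(0),n*np.sign(n[2]),r.std(),len(P)
polys={'L':(t,[(373,196),(392,201),(386,256),(367,254)]),'R':(t,[(421,202),(433,204),(427,262),(417,259)]),
'Lside':(s,[(428-305*0-0-0,0)])}
for k in 'LR':
    c,n,sd,N=plane(reg(*polys[k]));h=n[:2]/np.linalg.norm(n[:2]);print(k,c,n,sd,N,'ang',np.arccos(n[2]),'dir',np.degrees(np.arctan2(h[1],h[0])))
c,n,sd,N=plane(reg(s,[(327,161),(378,172),(372,188),(318,176)]));print('Lside',c,n,sd,np.arccos(n[2]),np.degrees(np.arctan2(n[1],n[0])))
for k,q in dict(dTL=(221.2,176.2),dTR=(263.7,185),dBR=(252.5,241),dBL=(208.7,232.5)).items(): print(k,at(t,*q,z=.06),)
for k,q in dict(LTL=(370.5,192.5),LBL=(363,257.5),LTR=(395,199),LBR=(388.7,259.5),RTL=(418.7,198.7),RBL=(413.7,261.2),RTR=(436.2,201.2),RBR=(430,265.7)).items(): print(k,at(t,*q,z=.09),at(t,*q))
print('knob',tri(t,(220,236),s,(323.5,289.5)),at(t,220,236),at(s,323,290))
print('ptr tip',tri(t,(220.7,197.2),s,(280.3,288)),at(t,221,197))
# red / orange pixels via depth
for d,nm in((t,'t'),(s,'s')):
    hsv=cv2.cvtColor(d['color'],cv2.COLOR_RGB2HSV)
    box=(slice(165,260),slice(195,275)) if nm=='t' else (slice(255,345),slice(240,340))
    for col,lo,hi in(('red',0,4),('or',6,16)):
        m=(hsv[...,0]>=lo)&(hsv[...,0]<=hi)&(hsv[...,1]>150)&(hsv[...,2]>90)
        mm=np.zeros_like(m);mm[box]=m[box];v,u=np.nonzero(mm)
        P=np.array([at(d,a,b) for a,b in zip(u,v)]);print(nm,col,len(P),u.mean(),v.mean(),u.min(),u.max(),v.min(),v.max(),np.median(P,0),P[:,2].max())
```

```text
L [ 0.5416 -0.1482  0.1056] [0.0433 0.454  0.89  ] 0.001471161969847508 1146 ang 0.47355102780217534 dir 84.55109512690949
R [ 0.5336 -0.2557  0.1101] [-0.0571 -0.5876  0.8071] 0.0010114840197682406 697 ang 0.6315013738770191 dir -95.5469650417185
Lside [ 0.5393 -0.1476  0.1061] [0.0449 0.4582 0.8877] 0.0018914421125564272 0.4784111081502072 84.40798474588361
dTL [0.6615 0.2506 0.06  ]
dTR [0.6416 0.1403 0.06  ]
dBR [0.4992 0.1622 0.06  ]
dBL [0.5171 0.2742 0.06  ]
LTL [ 0.6256 -0.1276  0.09  ] [ 0.6378 -0.138   0.0007]
LBL [ 0.467  -0.1118  0.09  ] [ 0.4643 -0.1211 -0.003 ]
LTR [ 0.6111 -0.1879  0.09  ] [ 0.6078 -0.183   0.1173]
LBR [ 0.4638 -0.1739  0.09  ] [ 0.4637 -0.1743  0.0876]
RTL [ 0.6135 -0.2463  0.09  ] [ 0.609  -0.2376  0.126 ]
RBL [ 0.4612 -0.2345  0.09  ] [ 0.4624 -0.2264  0.1252]
RTR [ 0.6085 -0.2896  0.09  ] [ 0.6084 -0.2894  0.0908]
RBR [ 0.4513 -0.2742  0.09  ] [ 0.4472 -0.2985  0.0003]
knob (array([0.5081, 0.2226, 0.1442]), np.float64(0.00018838849711879074)) [0.5078 0.2197 0.1554] [0.5075 0.2296 0.1542]
ptr tip (array([0.5991, 0.2317, 0.1221]), np.float64(0.0016447132627362769)) [0.6007 0.2311 0.1229]
t red 145 219.04827586206898 235.0 212 226 229 241 [0.5101 0.2223 0.1527] 1.0426697667930895
t or 27 220.1851851851852 197.4814814814815 217 224 195 200 [0.5992 0.2345 0.1199] 0.12441433426581805
s red 5 322.8 289.0 322 323 286 291 [0.5086 0.228  0.1552] 0.15625167443831778
s or 34 279.38235294117646 288.11764705882354 277 282 284 293 [0.5998 0.2313 0.1211] 0.12446311654007025
```

>>> drive_tool(claw=[0, 0, 0, 0, 0, 0, 0, 0], slide=[[0.7, 0.89, 0], [0.7, 0.89, 0], [0.7, 0.89, 0], [0.7, 0.89, 0], [0.7, 0.89, 0], [0.7, 0.89, 0], [0.7, 0.89, 0], [0.7, 0.89, 0]], yaw=[0.38, 0.38, 0.38, 0.38, 0.38, 0.38, 0.38, 0.38])

```text
time: 0.77
tool_pos: [0.3931, -0.3848, 0.4043]
tcp_rot: [-2.514, -1.883, 0.0]
wrist_force: [0.5, 0.0, -0.4]
width: -0.004
grip_force: 0.0
```

```bash
cat >> h.py <<'E'
C=np.array([.5376,-.2005]);Y=np.array([.0941,.9956])
def st():
    s=bot.read_state();R=cv2.Rodrigues(np.array(s['tcp_rot']))[0];p=np.array(s['tool_pos'])
    print('t',round(s['time'],2),'tcp',p.round(4),'yhead',round(np.degrees(np.arctan2(R[1,1],R[0,1])),2),'tilt',R[:,2].round(3),'F',np.round(s['wrist_force'],1),'w',round(s['width'],3),'q',np.round(s['q'],2))
    return p
def go(p,yp,tip,C=C,Y=Y,dx=0):
    g=np.r_[C+Y*yp+np.array([Y[1],-Y[0]])*dx,tip+.173];print((yp,tip),'share',((g-p)/.5).round(3))
E
python3 - <<'E'
from h import *
p=st();go(p,-.0025,.16)
E
```

```text
t 0.77 tcp [ 0.3931 -0.3848  0.4043] yhead -16.34 tilt [-0.  0. -1.] F [ 0.5  0.  -0.4] w -0.004 q [-0.82  0.03  1.87  0.    1.24 -0.53]
(-0.0025, 0.16) share [ 0.289  0.364 -0.143]
```

>>> drive_tool(claw=[0, 0, 0, 0, 0, 0, 0, 0], slide=[[0.289, 0.364, -0.14], [0.289, 0.364, -0.14], [0.289, 0.364, -0.14], [0.289, 0.364, -0.14], [0.289, 0.364, -0.14], [0.289, 0.364, -0.14], [0.289, 0.364, -0.14], [0.289, 0.364, -0.14]], yaw=[0.061, 0.061, 0.061, 0.061, 0.061, 0.061, 0.061, 0.061])

```text
time: 1.43
tool_pos: [0.5373, -0.203, 0.3332]
tcp_rot: [-2.323, -2.111, 0.002]
wrist_force: [-0.1, -0.3, 0.2]
width: -0.003
grip_force: 0.0
```

Run:
```python
from h import *
p=st();go(p,-.0025,.16);go(p,-.0025,.075)
a=snap('top','top1')['color'];b=snap('side','side1')['color']
def c(im,x,y,w,h,s): return cv2.resize(im[y:y+h,x:x+w],None,fx=s,fy=s,interpolation=cv2.INTER_CUBIC)
cv2.imwrite('pics/c1.png',np.hstack([c(a,350,180,100,100,4),c(b,300,110,100,100,4)])[:,:,::-1])
```

```text
t 1.43 tcp [ 0.5373 -0.203   0.3332] yhead -5.48 tilt [-0.003  0.001 -1.   ] F [-0.1 -0.3  0.2] w -0.003 q [-0.4   0.13  1.9  -0.    1.12 -0.31]
(-0.0025, 0.16) share [ 0. -0. -0.]
(-0.0025, 0.075) share [ 0.   -0.   -0.17]
```

View pics/c1.png

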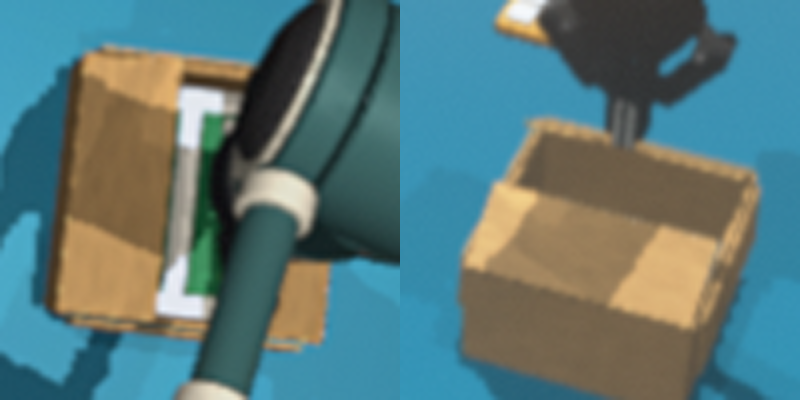

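The picture shows the closed fingers hanging over the carton's middle, with the wrist clear of the flaps and the gap open below. Now I go down.

>>> drive_tool(claw=[0, 0, 0, 0, 0], slide=[[0, 0, -0.06], [0, 0, -0.11], [0, 0, -0.16], [0, 0, -0.16], [0, 0, -0.16]], yaw=[0, 0, 0, 0, 0])

```text
time: 1.95
tool_pos: [0.5356, -0.2058, 0.2538]
tcp_rot: [-2.329, -2.104, 0.002]
wrist_force: [-0.6, 0.4, 0.7]
width: -0.0
grip_force: 0.0
```

Run:
```python
from h import *
p=st()
for q in((.012,.08),(.018,.092),(.026,.102),(.035,.110),(.045,.116),(.055,.12),(.065,.122),(.075,.124),(.085,.124),(.095,.122),(.105,.118),(.112,.113)): go(p,*q)
```

```text
t 1.95 tcp [ 0.5356 -0.2058  0.2538] yhead -5.81 tilt [-0.003  0.001 -1.   ] F [-0.6  0.4  0.7] w -0.0 q [-0.41  0.22  1.96 -0.    0.97 -0.31]
(0.012, 0.08) share [ 0.006  0.034 -0.002]
(0.018, 0.092) share [0.007 0.046 0.022]
(0.026, 0.102) share [0.009 0.062 0.042]
(0.035, 0.11) share [0.011 0.08  0.058]
(0.045, 0.116) share [0.012 0.1   0.07 ]
(0.055, 0.12) share [0.014 0.12  0.078]
(0.065, 0.122) share [0.016 0.14  0.082]
(0.075, 0.124) share [0.018 0.16  0.086]
(0.085, 0.124) share [0.02  0.18  0.086]
(0.095, 0.122) share [0.022 0.2   0.082]
(0.105, 0.118) share [0.024 0.22  0.074]
(0.112, 0.113) share [0.025 0.234 0.064]
```

>>> drive_tool(claw=[0, 0, 0, 0, 0, 0, 0, 0], slide=[[0.004, 0.02, 0], [0.006, 0.034, 0], [0.007, 0.042, 0.014], [0.008, 0.05, 0.028], [0.009, 0.06, 0.04], [0.01, 0.07, 0.05], [0.011, 0.08, 0.058], [0.012, 0.09, 0.064]], yaw=[0, 0, 0, 0, 0, 0, 0, 0])

```text
time: 2.62
tool_pos: [0.5432, -0.159, 0.2876]
tcp_rot: [2.328, 2.108, 0.001]
wrist_force: [-0.8, 0.1, -0.4]
width: -0.0
grip_force: 0.2
```

Run:
```python
from h import *
p=st()
for q in((.035,.110),(.045,.116),(.055,.12),(.065,.122),(.075,.124),(.085,.124),(.095,.122),(.105,.118),(.112,.113)): go(p,*q)
b=snap('side','side2')['color'];a=snap('top','top2')['color']
def c(im,x,y,w,h,s): return cv2.resize(im[y:y+h,x:x+w],None,fx=s,fy=s,interpolation=cv2.INTER_CUBIC)
cv2.imwrite('pics/c2.png',np.hstack([c(a,350,180,100,100,4),c(b,300,110,100,100,4)])[:,:,::-1])
```

```text
t 2.62 tcp [ 0.5432 -0.159   0.2876] yhead -5.67 tilt [ 0.001 -0.    -1.   ] F [-0.8  0.1 -0.4] w -0.0 q [-0.33  0.16  1.96  0.    1.02 -0.23]
(0.035, 0.11) share [-0.005 -0.013 -0.009]
(0.045, 0.116) share [-0.003  0.007  0.003]
(0.055, 0.12) share [-0.001  0.026  0.011]
(0.065, 0.122) share [0.001 0.046 0.015]
(0.075, 0.124) share [0.003 0.066 0.019]
(0.085, 0.124) share [0.005 0.086 0.019]
(0.095, 0.122) share [0.007 0.106 0.015]
(0.105, 0.118) share [0.009 0.126 0.007]
(0.112, 0.113) share [ 0.01   0.14  -0.003]
```

View pics/c2.png

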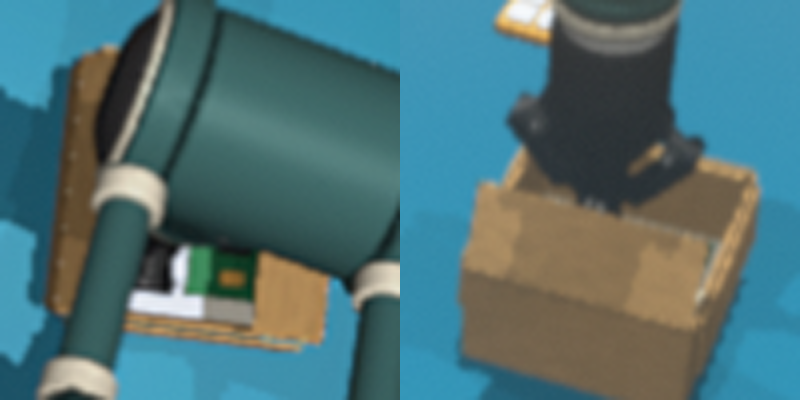

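The flap is rising ahead of the fingers, with its free edge at about crop row 190 on the right of the picture, and the force is low. I continue.

>>> drive_tool(claw=[0, 0, 0, 0, 0, 0, 0, 0], slide=[[0.001, 0.025, 0.008], [0.002, 0.045, 0.014], [0.003, 0.065, 0.018], [0.005, 0.085, 0.018], [0.007, 0.105, 0.012], [0.009, 0.125, 0.004], [0.01, 0.14, -0.006], [0.01, 0.142, -0.01]], yaw=[0, 0, 0, 0, 0, 0, 0, 0])

```text
time: 3.38
tool_pos: [0.5476, -0.087, 0.2803]
tcp_rot: [-2.326, -2.109, 0.001]
wrist_force: [-0.5, 0.6, -0.8]
width: -0.0
grip_force: 0.1
```

Run:
```python
from h import *
p=st()
for q in((.112,.113),(.116,.110),(.1,.14),(-.0,.165),(-.0025,.165),(-.0025,.08)): go(p,*q)
```

```text
t 3.38 tcp [ 0.5476 -0.087   0.2803] yhead -5.62 tilt [-0.002  0.001 -1.   ] F [-0.5  0.6 -0.8] w -0.0 q [-0.2   0.15  1.98  0.    1.01 -0.11]
(0.112, 0.113) share [ 0.001 -0.004  0.011]
(0.116, 0.11) share [0.002 0.004 0.005]
(0.1, 0.14) share [-0.001 -0.028  0.065]
(-0.0, 0.165) share [-0.02  -0.227  0.115]
(-0.0025, 0.165) share [-0.02  -0.232  0.115]
(-0.0025, 0.08) share [-0.02  -0.232 -0.055]
```

>>> drive_tool(claw=[0, 0, 0, 0, 0, 0, 0, 0], slide=[[-0.003, -0.03, 0.06], [-0.01, -0.1, 0.115], [-0.015, -0.17, 0.115], [-0.02, -0.228, 0.115], [-0.02, -0.228, 0.115], [-0.02, -0.228, 0.05], [-0.02, -0.228, -0.01], [-0.02, -0.228, -0.05]], yaw=[0, 0, 0, 0, 0, 0, 0, 0])

```text
time: 4.05
tool_pos: [0.5368, -0.2023, 0.2537]
tcp_rot: [-2.328, -2.105, 0.002]
wrist_force: [-1.1, 0.2, -0.0]
width: -0.002
grip_force: 0.0
```

Run:
```python
from h import *
p=st()
for q in((-.018,.082),(-.024,.096),(-.031,.107),(-.038,.114),(-.045,.119),(-.055,.123),(-.065,.125)): go(p,*q)
```

```text
t 4.05 tcp [ 0.5368 -0.2023  0.2537] yhead -5.75 tilt [-0.003  0.002 -1.   ] F [-1.1  0.2 -0. ] w -0.002 q [-0.4   0.22  1.96  0.    0.97 -0.3 ]
(-0.018, 0.082) share [-0.002 -0.032  0.003]
(-0.024, 0.096) share [-0.003 -0.044  0.031]
(-0.031, 0.107) share [-0.004 -0.058  0.053]
(-0.038, 0.114) share [-0.006 -0.072  0.067]
(-0.045, 0.119) share [-0.007 -0.086  0.077]
(-0.055, 0.123) share [-0.009 -0.106  0.085]
(-0.065, 0.125) share [-0.011 -0.126  0.089]
```

>>> drive_tool(claw=[0, 0, 0, 0, 0, 0, 0, 0], slide=[[-0.001, -0.015, 0], [-0.002, -0.03, 0.002], [-0.002, -0.038, 0.018], [-0.003, -0.046, 0.032], [-0.004, -0.058, 0.05], [-0.006, -0.072, 0.064], [-0.007, -0.086, 0.074], [-0.009, -0.104, 0.08]], yaw=[0, 0, 0, 0, 0, 0, 0, 0])

```text
time: 4.72
tool_pos: [0.534, -0.2556, 0.2992]
tcp_rot: [2.326, 2.106, 0.002]
wrist_force: [-0.2, 0.6, 0.2]
width: 0.003
grip_force: 0.2
```

Run:
```python
from h import *
p=st()
for q in((-.065,.125),(-.075,.126),(-.085,.125),(-.095,.122),(-.105,.118),(-.112,.113),(-.115,.109)): go(p,*q)
```

```text
t 4.72 tcp [ 0.534  -0.2556  0.2992] yhead -5.68 tilt [ 0.003 -0.001 -1.   ] F [-0.2  0.6  0.2] w 0.003 q [-0.49  0.19  1.89  0.    1.05 -0.39]
(-0.065, 0.125) share [-0.005 -0.019 -0.002]
(-0.075, 0.126) share [-0.007 -0.039 -0.   ]
(-0.085, 0.125) share [-0.009 -0.059 -0.002]
(-0.095, 0.122) share [-0.011 -0.079 -0.008]
(-0.105, 0.118) share [-0.013 -0.099 -0.016]
(-0.112, 0.113) share [-0.014 -0.113 -0.026]
(-0.115, 0.109) share [-0.014 -0.119 -0.034]
```

>>> drive_tool(claw=[0, 0, 0, 0, 0, 0, 0, 0], slide=[[-0.005, -0.02, 0], [-0.007, -0.04, 0], [-0.009, -0.06, -0.002], [-0.011, -0.08, -0.008], [-0.013, -0.1, -0.018], [-0.014, -0.114, -0.03], [-0.014, -0.12, -0.036], [-0.014, -0.12, -0.036]], yaw=[0, 0, 0, 0, 0, 0, 0, 0])

```text
time: 5.38
tool_pos: [0.5261, -0.3153, 0.2781]
tcp_rot: [-2.328, -2.106, 0.0]
wrist_force: [-0.9, 0.7, 1.1]
width: -0.003
grip_force: 0.7
```

>>> drive_tool(claw=[0, 0, 0, 0, 85, 85, 85, 85], slide=[[0.005, 0.03, 0.04], [0.01, 0.1, 0.12], [0.01, 0.17, 0.2], [0.01, 0.25, 0.24], [0.01, 0.32, 0.24], [0.01, 0.4, 0.24], [0.01, 0.48, 0.24], [0.01, 0.56, 0.24]], yaw=[0, 0, 0.03, 0.07, 0.11, 0.15, 0.19, 0.23])

```text
time: 6.05
tool_pos: [0.5312, -0.0434, 0.399]
tcp_rot: [1.43, 2.796, 0.0]
wrist_force: [0.6, -0.2, -1.0]
width: 0.564
grip_force: 0.0
```

Run:
```python
from h import *
p=st()
b=snap('side','side3')['color'];a=snap('top','top3')['color']
def c(im,x,y,w,h,s): return cv2.resize(im[y:y+h,x:x+w],None,fx=s,fy=s,interpolation=cv2.INTER_CUBIC)
cv2.imwrite('pics/c3.png',np.hstack([c(a,340,170,130,130,3),c(b,280,100,130,130,3)])[:,:,::-1])
```

```text
t 6.05 tcp [ 0.5312 -0.0434  0.399 ] yhead 35.84 tilt [ 0.001 -0.    -1.   ] F [ 0.6 -0.2 -1. ] w 0.564 q [-0.13 -0.    1.91 -0.    1.23 -0.75]
```

View pics/c3.png

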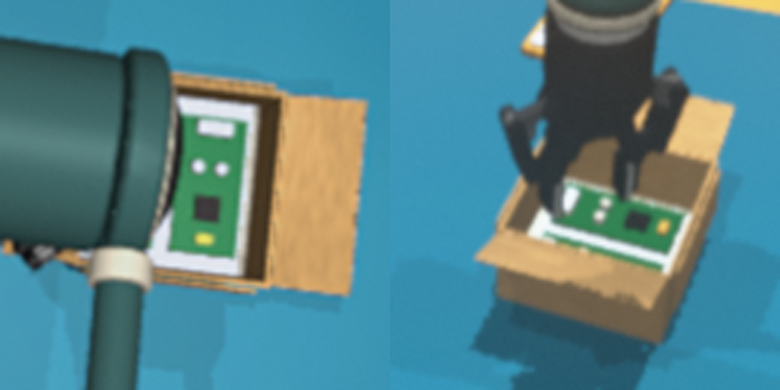

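Both flaps now lie outwards and the boards are open to view. Next I refine the dimmer from the first pictures.

Run:
```python
from h import *
np.set_printoptions(precision=4,suppress=True)
t=load('top0');s=load('side0')
def cloud(d,x0,x1,y0,y1):
    return np.array([np.r_[at(d,u,v),d['color'][v,u]] for v in range(y0,y1) for u in range(x0,x1) if d['depth'][v,u]>0])
Pt=cloud(t,195,275,165,260);Ps=cloud(s,240,340,255,345)
for nm,P in(('t',Pt),('s',Ps)):
    m=(P[:,2]>.05)&(P[:,2]<.068)
    r=cv2.minAreaRect((P[m,:2]*1000).astype(np.float32));print(nm,r,np.median(P[m,2]))
def fr(P,c,yaw):
    x=np.array([np.cos(yaw),np.sin(yaw)]);q=P[:,:2]-c;return np.c_[q@x,q@np.array([-x[1],x[0]]),P[:,2]-.06]
c=np.array([.580,.2068]);yaw=np.radians(-9.5)
for nm,P in(('t',Pt),('s',Ps)):
    L=fr(P,c,yaw);R,G,B=P[:,3:].T
    # lever rod: gray, above box, |y|<.012
    m=(L[:,2]>.02)&(abs(L[:,1])<.014)&(R<190)&(abs(R-B)<25)
    if m.sum(): print(nm,'rod',m.sum(),np.median(np.arctan2(L[m,0],L[m,2])),L[m].mean(0))
    red=(R>120)&(G<70)&(B<80)&(L[:,2]>.03); print(nm,'red',red.sum(),L[red].mean(0),L[red].min(0),L[red].max(0))
    o=(R>150)&(G>60)&(G<150)&(B<80)&(L[:,2]>.0);print(nm,'or');print(L[o][np.argsort(-L[o,2])][::3])
    w=(R>150)&(abs(R-B)<60)&(L[:,2]>.005);print(nm,'white',w.sum(),L[w].min(0),L[w].max(0))
    A=np.c_[2*L[w,0],2*L[w,2],np.ones(w.sum())];x=np.linalg.lstsq(A,L[w,0]**2+L[w,2]**2,rcond=None)[0];print('circle',x[:2],np.sqrt(x[2]+x[0]**2+x[1]**2))
```

```text
t ((582.1842651367188, 212.5711669921875), (112.5380630493164, 149.99305725097656), 80.38684844970703) 0.059169064766309676
s ((581.166015625, 211.4767303466797), (111.06072998046875, 151.53900146484375), 80.22633361816406) 0.059829541279345255
t rod 110 -0.6549304566797767 [-0.0388  0.0044  0.0489]
t red 146 [-0.0725  0.0055  0.0922] [-0.0857 -0.0095  0.0535] [0.0137 0.0221 0.0967]
t or
[[0.0149 0.034  0.0644]
 [0.0164 0.0273 0.0629]
 [0.0132 0.0317 0.0622]
 [0.0146 0.0371 0.0618]
 [0.0152 0.0228 0.0604]
 [0.0176 0.0359 0.0597]
 [0.0139 0.0304 0.0586]
 [0.0122 0.0285 0.0551]]
t white 119 [-0.0797  0.0208  0.0177] [0.0436 0.0347 0.0947]
circle [-0.0074  0.0483] 0.03058561458506588
s rod 106 -0.6497971019908909 [-0.0351  0.0066  0.0453]
s red 159 [-0.0743  0.0072  0.0921] [-0.0856 -0.0082  0.0816] [-0.0603  0.0213  0.0978]
s or
[[-0.0722 -0.0007  0.0978]
 [-0.0741  0.0129  0.0972]
 [-0.0702  0.0045  0.0966]
 [-0.0719  0.0035  0.0963]
 [-0.0694  0.012   0.0961]
 [-0.0757  0.0163  0.0959]
 [-0.0735  0.0021  0.0954]
 [-0.0736  0.007   0.0952]
 [-0.0664  0.0103  0.095 ]
 [-0.0707  0.0007 
[... 602 characters left out ...]

 [-0.0665  0.001   0.0923]
 [-0.0646  0.0017  0.092 ]
 [-0.0671 -0.0073  0.0918]
 [-0.0638  0.0142  0.0914]
 [-0.0808  0.0084  0.0912]
 [-0.0779 -0.0028  0.091 ]
 [-0.0815 -0.0046  0.0909]
 [-0.0614 -0.0005  0.0901]
 [-0.0615  0.0139  0.0892]
 [-0.0602  0.011   0.0875]
 [ 0.0167  0.0273  0.0636]
 [ 0.0195  0.0308  0.063 ]
 [ 0.0156  0.0337  0.0624]
 [ 0.0139  0.0325  0.0617]
 [ 0.0148  0.0353  0.0613]
 [ 0.0192  0.0187  0.0606]
 [ 0.0144  0.0188  0.0602]
 [ 0.0131  0.0257  0.0597]
 [ 0.0207  0.0205  0.0582]
 [ 0.0126  0.0268  0.0578]
 [ 0.0143  0.0325  0.0573]
 [ 0.0416 -0.0011  0.001 ]]
s white 246 [-0.0829 -0.0114  0.007 ] [0.0432 0.2085 0.2328]
circle [-0.0134  0.0946] 0.0690554515172212
```

>>> drive_tool(claw=[85, 85, 85, 85, 85, 85, 85, 85], slide=[[-0.006, 0.07, 0], [-0.012, 0.14, 0], [-0.018, 0.21, 0], [-0.025, 0.29, 0], [-0.032, 0.37, 0], [-0.039, 0.45, 0], [-0.046, 0.532, 0], [-0.046, 0.532, 0]], yaw=[0.035, 0.07, 0.105, 0.14, 0.175, 0.21, 0.247, 0.247])

```text
time: 6.82
tool_pos: [0.5079, 0.2261, 0.3981]
tcp_rot: [-0.261, -3.13, -0.005]
wrist_force: [1.0, 1.0, 0.1]
width: 0.994
grip_force: 0.0
```

```bash
cat >> h.py <<'E'
DC=np.array([.5817,.212]);DX=np.array([.9857,-.1685])
def kn(p,th,L=.1115,dy=-.0015):
    g=np.r_[DC+DX*L*np.sin(th)+np.array([-DX[1],DX[0]])*dy,.06+L*np.cos(th)+.156];print(th,g.round(4),'share',((g-p)/.5).round(3))
E
python3 - <<'E'
from h import *
p=st();kn(p,-.723)
E
```

```text
t 6.82 tcp [0.5079 0.2261 0.3981] yhead 80.46 tilt [-0.001  0.003 -1.   ] F [1.  1.  0.1] w 0.994 q [ 0.37  0.04  1.87  0.    1.23 -1.03]
-0.723 [0.5087 0.223  0.2996] share [ 0.002 -0.006 -0.197]
```

>>> drive_tool(claw=[85, 85, 85, 85, 85], slide=[[0.001, -0.004, -0.07], [0.002, -0.005, -0.14], [0.002, -0.005, -0.185], [0.002, -0.005, -0.195], [0.002, -0.005, -0.195]], yaw=[0, 0, 0, 0, 0], newtons=40)

```text
time: 7.23
tool_pos: [0.5087, 0.2172, 0.2983]
tcp_rot: [-0.276, -3.124, 0.004]
wrist_force: [0.1, 0.2, 0.5]
width: 0.996
grip_force: 0.0
```

Run:
```python
from h import *
p=st();kn(p,-.723)
b=snap('side','side4')['color'];a=snap('top','top4')['color']
def c(im,x,y,w,h,s): return cv2.resize(im[y:y+h,x:x+w],None,fx=s,fy=s,interpolation=cv2.INTER_CUBIC)
cv2.imwrite('pics/c4.png',np.hstack([c(a,190,160,100,100,4),c(b,240,240,100,100,4)])[:,:,::-1])
```

```text
t 7.23 tcp [0.5087 0.2172 0.2983] yhead 79.89 tilt [-0.005 -0.002 -1.   ] F [0.1 0.2 0.5] w 0.996 q [ 0.36  0.13  1.97 -0.    1.05 -1.04]
-0.723 [0.5087 0.223  0.2996] share [-0.     0.011  0.003]
```

View pics/c4.png

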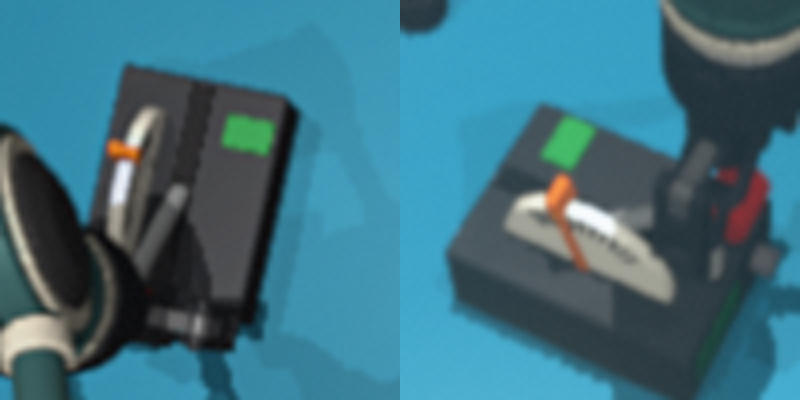

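The knob sits between the open fingers, around side-crop pixel (740,205), and the pointer is untouched. I close the fingers.

>>> drive_tool(claw=[85, 20, 20, 20, 20, 20, 20, 20], slide=[[0, 0.006, 0], [0, 0.006, 0], [0, 0.006, 0], [0, 0.006, 0], [0, 0.006, 0], [0, 0.006, 0], [0, 0.006, 0], [0, 0.006, 0]], yaw=[0, 0, 0, 0, 0, 0, 0, 0], newtons=40)

```text
time: 8.0
tool_pos: [0.5097, 0.2229, 0.3023]
tcp_rot: [0.275, 3.128, 0.006]
wrist_force: [-1.2, 7.4, 2.5]
width: 0.365
grip_force: 44.7
```

Run:
```python
from h import *
p=st()
for a in(-.723,-.62,-.5,-.4,-.3,-.2,-.1,0,.08,.15,.2,.234):kn(p,a)
```

```text
t 8.0 tcp [0.5097 0.2229 0.3023] yhead 79.96 tilt [ 0.002  0.004 -1.   ] F [-1.2  7.4  2.5] w 0.365 q [ 0.37  0.13  1.96  0.    1.05 -1.03]
-0.723 [0.5087 0.223  0.2996] share [-0.002  0.    -0.005]
-0.62 [0.5176 0.2214 0.3067] share [ 0.016 -0.003  0.009]
-0.5 [0.5288 0.2195 0.3139] share [ 0.038 -0.007  0.023]
-0.4 [0.5386 0.2178 0.3187] share [ 0.058 -0.01   0.033]
-0.3 [0.549  0.2161 0.3225] share [ 0.079 -0.014  0.04 ]
-0.2 [0.5596 0.2143 0.3253] share [ 0.1   -0.017  0.046]
-0.1 [0.5705 0.2124 0.3269] share [ 0.122 -0.021  0.049]
0 [0.5814 0.2105 0.3275] share [ 0.143 -0.025  0.05 ]
0.08 [0.5902 0.209  0.3271] share [ 0.161 -0.028  0.05 ]
0.15 [0.5979 0.2077 0.3262] share [ 0.176 -0.03   0.048]
0.2 [0.6033 0.2068 0.3253] share [ 0.187 -0.032  0.046]
0.234 [0.6069 0.2062 0.3245] share [ 0.194 -0.033  0.044]
```

>>> drive_tool(claw=[20, 20, 20, 20, 20, 20, 20, 20], slide=[[0.018, -0.003, 0.013], [0.04, -0.007, 0.027], [0.06, -0.01, 0.037], [0.08, -0.014, 0.045], [0.101, -0.017, 0.05], [0.123, -0.021, 0.053], [0.144, -0.025, 0.054], [0.162, -0.028, 0.053]], yaw=[0, 0, 0, 0, 0, 0, 0, 0])

```text
time: 8.67
tool_pos: [0.5901, 0.2091, 0.3281]
tcp_rot: [-0.275, -3.127, -0.005]
wrist_force: [-3.4, 6.7, 3.4]
width: 0.368
grip_force: 43.2
```

>>> drive_tool(claw=[20, 20, 20, 20, 20], slide=[[0.014, -0.002, -0.002], [0.025, -0.004, -0.004], [0.032, -0.005, -0.006], [0.032, -0.005, -0.006], [0.032, -0.005, -0.006]], yaw=[0, 0, 0, 0, 0])

```text
time: 9.08
tool_pos: [0.6065, 0.2062, 0.3257]
tcp_rot: [0.275, 3.13, 0.005]
wrist_force: [-1.9, 5.2, 4.0]
width: 0.368
grip_force: 43.6
```

Run:
```python
from h import *
p=st();kn(p,.234)
```

```text
t 9.08 tcp [0.6065 0.2062 0.3257] yhead 79.97 tilt [ 0.     0.003 -1.   ] F [-1.9  5.2  4. ] w 0.368 q [ 0.29  0.26  1.76  0.    1.12 -1.11]
0.234 [0.6069 0.2062 0.3245] share [ 0.001 -0.    -0.002]
```

>>> drive_tool(claw=[85, 85, 85, 85, 85, 85, 85, 85], slide=[[0, 0, 0], [0, 0, 0], [0, 0, 0], [0, 0, 0], [0, 0, 0], [0, 0, 0.05], [0, 0, 0.12], [0, 0, 0.2]], yaw=[0, 0, 0, 0, 0, 0, 0, 0])

```text
time: 9.75
tool_pos: [0.6056, 0.2044, 0.4225]
tcp_rot: [-0.274, -3.124, 0.004]
wrist_force: [-0.1, -0.6, 0.1]
width: 0.992
grip_force: 0.0
```

>>> drive_tool(claw=[85, 85, 85, 85, 85, 85, 85, 85], slide=[[-0.02, -0.06, 0.05], [-0.05, -0.13, 0.08], [-0.1, -0.2, 0.08], [-0.15, -0.26, 0.08], [-0.2, -0.32, 0.08], [-0.24, -0.39, 0.08], [-0.28, -0.46, 0.08], [-0.3, -0.52, 0.08]], yaw=[0, 0, 0, 0, 0, 0, 0, 0])

```text
time: 10.42
tool_pos: [0.4541, -0.0566, 0.4648]
tcp_rot: [-0.274, -3.129, 0.001]
wrist_force: [0.3, 0.1, -0.3]
width: 0.995
grip_force: 0.0
```

Run:
```python
from h import *
p=st()
b=snap('side','side5')['color'];a=snap('top','top5')['color']
def c(im,x,y,w,h,s): return cv2.resize(im[y:y+h,x:x+w],None,fx=s,fy=s,interpolation=cv2.INTER_CUBIC)
cv2.imwrite('pics/c5.png',np.hstack([c(a,200,170,66,90,6),c(b,245,260,66,90,6)])[:,:,::-1])
```

```text
t 10.42 tcp [ 0.4541 -0.0566  0.4648] yhead 79.98 tilt [-0.    -0.001 -1.   ] F [ 0.3  0.1 -0.3] w 0.995 q [-0.18 -0.19  1.96 -0.    1.37 -1.57]
```

View pics/c5.png

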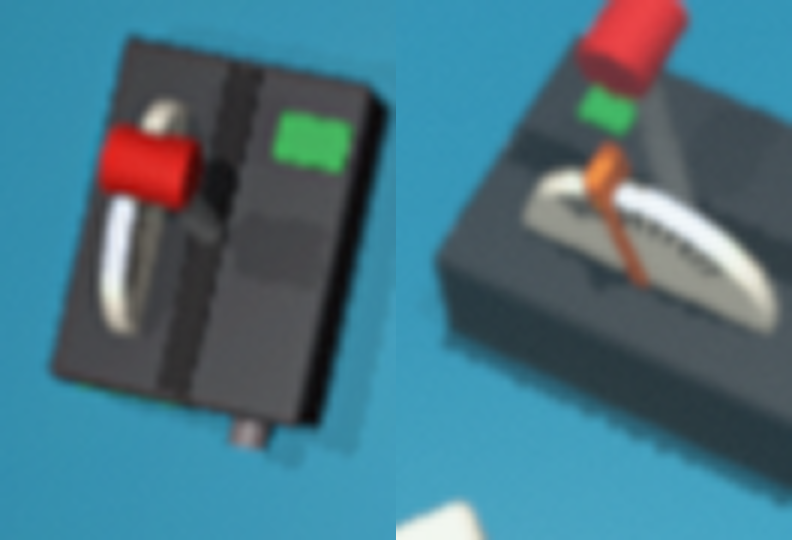

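```bash
cat > m.py <<'E'
from h import *
import sys
np.set_printoptions(precision=4,suppress=True)
DY=np.array([-DX[1],DX[0]])
def proj(d,P):
    R=cv2.Rodrigues(np.array(d['rotation'],float))[0];q=R.T@(P-np.array(d['eye']));q=q*[1,-1,-1]
    return cv2.projectPoints(q[None],np.zeros(3),np.zeros(3),np.array(d['mtx']),np.array([d['k1'],0,0,0.]))[0].ravel()
def W(x,y,z): return np.r_[DC+DX*x+DY*y,.06+z]
def inpl(d,u,v,y):  # ray with plane y'=y
    r=ray(d,u,v);e=np.array(d['eye']);n=np.r_[DY,0];k=(n@(W(0,y,0)-e))/(n@r);P=e+k*r;return np.array([DX@(P[:2]-DC),P[2]-.06])
def redc(d,b):
    R,G,B=[d['color'][...,i].astype(int) for i in range(3)];m=(R>120)&(G<90)&(B<90)&(R-G>80)
    mm=np.zeros(m.shape,np.uint8);mm[b[2]:b[3],b[0]:b[1]]=m[b[2]:b[3],b[0]:b[1]]
    n,l,s,c=cv2.connectedComponentsWithStats(mm);i=1+np.argmax(s[1:,4]);return c[i],s[i]
def knob(t,s):
    for nm,d,b in(('t',t,(195,275,165,260)),('s',s,(240,345,240,345))):
        c,st_=redc(d,b);q=inpl(d,*c,0);print(nm,'knob px',c,st_,'xz',q,'r',np.hypot(*q),'ang',np.arctan2(*q))
E
python3 - <<'E'
from m import *
for i in(0,5):
    t=load(f'top{i}');s=load(f'side{i}');knob(t,s)
    a,b=redc(t,(195,275,165,260))[0],redc(s,(240,345,240,345))[0];X,e=tri(t,a,s,b);print('tri',X,e,DX@(X[:2]-DC),DY@(X[:2]-DC),np.arctan2(DX@(X[:2]-DC),X[2]-.06))
s=load('side5')
for y in(.028,.0295,.033):
    A=inpl(s,285.7,306.7,y);B=inpl(s,280.3,293.3,y);print(y,A,B,np.arctan2(*A),np.arctan2(*B),'slope',np.arctan2(*(B-A)))
# orange tip centroid
for nm,d in(('t',load('top0')),('s',load('side0'))):
  for th in(.18,.21,.24,.27,.3):
    print(nm,th,proj(d,W(.064*np.sin(th),.024,.064*np.cos(th))),proj(d,W(.064*np.sin(th),.033,.064*np.cos(th))),proj(d,W(.064*np.sin(th),.015,.064*np.cos(th))))
# disc top extents check
def big(d,x,y,w,h,k): return cv2.resize(d['color'][y:y+h,x:x+w],None,fx=k,fy=k,interpolation=cv2.INTER_CUBIC)
cv2.imwrite('pics/c6.png',np.hstack([big(load('top0'),205,180,28,40,14),big(load('side0'),265,278,28,40,14)])[:,:,::-1])
E
```

```text
t knob px [218.4406 235.4266] [212 230  14  12 143] xz [-0.0737  0.0913] r 0.11731376709316509 ang -0.6792097747258374
s knob px [323.4615 288.284 ] [316 281  16  16 169] xz [-0.0748  0.0924] r 0.11890455221269812 ang -0.6808428280832162
tri [0.5085 0.2242 0.1516] 0.0007304600904600426 -0.0741733690109207 -0.0002606527426935423 -0.680492494826218
t knob px [223.8497 197.085 ] [217 191  15  13 153] xz [0.0128 0.118 ] r 0.1186579137050889 ang 0.10846218021563625
s knob px [284.4654 264.5409] [276 257  17  16 159] xz [0.0114 0.1204] r 0.12096581005306584 ang 0.09467990647069409
tri [0.5937 0.2094 0.1793] 0.0006614892655673222 0.012313289571132915 -0.000530346964514896 0.10288424281017947
0.028 [0.0003 0.0014] [0.0102 0.0516] 0.21411200939362945 0.19507438934221452 slope 0.19453111879135493
0.0295 [-0.0007  0.0048] [0.0092 0.0548] -0.14122884568485822 0.16555387690861637 slope 0.1945311187913556
0.033 [-0.003   0.0128] [0.0067 0.0623] -0.23145411682481987 0.10770746978692844 slope 0.19453111879135557
t 0.18 [219.798  198.4947] [216.1496 197.7619] [223.4519 199.2284]
t 0.21 [220.0153 197.7421] [216.3689 197.0102] [223.6671 198.4749]
t 0.24 [220.2374 196.9982] [216.5933 196.2672] [223.887  197.7301]
t 0.27 [220.4642 196.2637] [216.8225 195.5337] [224.1113 196.9947]
t 0.3 [220.6952 195.5395] [217.0563 194.8105] [224.3397 196.2695]
s 0.18 [280.3694 288.7523] [278.2579 292.2453] [282.4556 285.3011]
s 0.21 [279.5788 288.4936] [277.4644 291.9818] [281.6678 285.0471]
s 0.24 [278.7964 288.2515] [276.6794 291.7348] [280.8881 284.8098]
s 0.27 [278.023  288.0261] [275.9035 291.5045] [280.1173 284.5892]
s 0.3 [277.2595 287.8178] [275.1376 291.2912] [279.3561 284.3857]
```

View pics/c6.png

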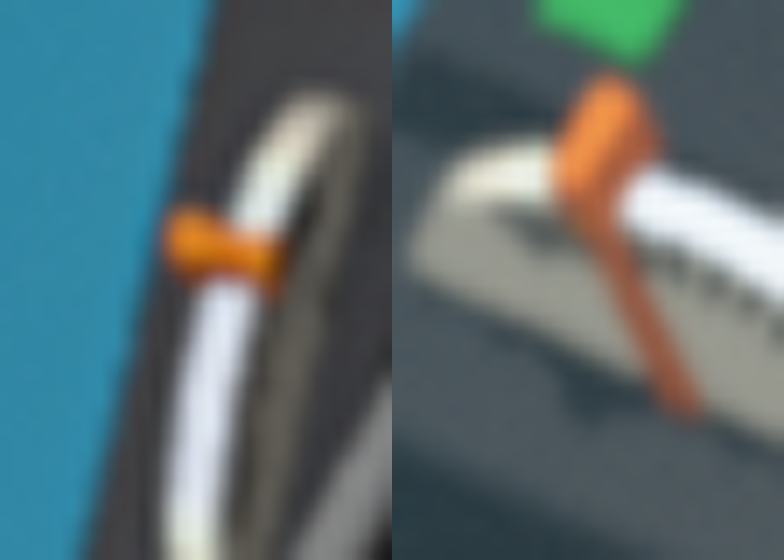

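The enlarged crops put the pointer cap centre at about (279.7,287.5) in side and (220.5,197.2) in top. The knob ended short of that, at about 0.10 rad, so it slipped in the pads. I measure both more closely with silhouettes.

```bash
cat >> m.py <<'E'
def redmask(d,b):
    h=cv2.cvtColor(d['color'],cv2.COLOR_RGB2HSV).astype(int);m=((h[...,0]<6)|(h[...,0]>170))&(h[...,1]>110)&(h[...,2]>35)
    mm=np.zeros(m.shape,np.uint8);mm[b[2]:b[3],b[0]:b[1]]=m[b[2]:b[3],b[0]:b[1]]
    n,l,s,c=cv2.connectedComponentsWithStats(mm);i=1+np.argmax(s[1:,4]);return (l==i),c[i],s[i]
def sil(d,th,k=8,dy=0):
    a=np.linspace(0,2*np.pi,40);P=[proj(d,W(.11*np.sin(th)+.014*np.cos(q),y+dy,.11*np.cos(th)+.014*np.sin(q))) for q in a for y in(-.016,.016)]
    H=cv2.convexHull(np.array(P,np.float32))[:,0];M=cv2.moments(H);return np.array([M['m10']/M['m00'],M['m01']/M['m00']]),H.min(0),H.max(0),M['m00']
def levfit(d,b):
    m,c,s=redmask(d,b);ths=np.arange(-.8,.8,.005);e=[np.hypot(*(sil(d,x)[0]-c)) for x in ths];i=np.argmin(e);S=sil(d,ths[i])
    print('lever',ths[i].round(3),'err px',round(e[i],2),'off',c-S[0],'area',s[4],S[3],'box',s[:4],S[1],S[2])
def ptr(d,b,vmin):
    h=cv2.cvtColor(d['color'],cv2.COLOR_RGB2HSV).astype(int);m=(h[...,0]>=4)&(h[...,0]<=17)&(h[...,1]>110)&(h[...,2]>60)
    mm=np.zeros(m.shape,bool);mm[b[2]:b[3],b[0]:b[1]]=m[b[2]:b[3],b[0]:b[1]];v,u=np.nonzero(mm);return u,v
BT=(195,275,165,260);BS=(240,345,240,345)
E
python3 - <<'E'
from m import *
for i in(0,5):
    levfit(load(f'top{i}'),BT);levfit(load(f'side{i}'),BS)
for i in(0,5):
    d=load(f'side{i}');u,v=ptr(d,(265,293,282,312),0);k=v>=294
    print('ptr px',len(u),'cap',u[~k].mean(),v[~k].mean(),'strip',k.sum(),v.max())
    # per-row centroid of strip
    rows=np.unique(v[k]);c=np.array([u[v==r].mean() for r in rows]);pf=np.polyfit(rows,c,1)
    for y in(.028,.030):
        A=inpl(d,np.polyval(pf,305),305,y);B=inpl(d,np.polyval(pf,294),294,y);print(y,A,B,'slope',np.arctan2(*(B-A)),np.arctan2(*B))
d=load('top0');u,v=ptr(d,(210,232,185,210),0);print('top ptr',len(u),u.mean(),v.mean())
E
```

```text
lever -0.73 err px 0.06 off [-0.0048 -0.0565] area 181 197.77727253292687 box [212 229  17  14] [210.665  228.0454] [228.2284 242.73  ]
lever -0.72 err px 0.99 off [ 0.5929 -0.7901] area 229 272.8331165285781 box [315 280  17  20] [312.5699 279.5436] [331.9715 301.15  ]
lever 0.125 err px 0.08 off [0.035  0.0743] area 194 205.302313939319 box [216 190  18  15] [215.9047 189.7355] [233.7303 204.6402]
lever 0.13 err px 1.53 off [ 0.3867 -1.4776] area 216 268.0287123899907 box [275 257  18  19] [273.5653 256.5081] [293.356  277.8125]
ptr px 72 cap 279.53061224489795 288.3061224489796 strip 23 306
0.028 [0.0022 0.0075] [0.0128 0.0467] slope 0.2622522220693752 0.26690746555270034
0.03 [0.0009 0.012 ] [0.0114 0.051 ] slope 0.2622522220693744 0.2193538615080903
ptr px 71 cap 279.48936170212767 288.40425531914894 strip 24 306
0.028 [0.0024 0.0074] [0.0128 0.0466] slope 0.25995871963509654 0.26824256057105644
0.03 [0.001  0.0119] [0.0114 0.051 ] slope 0.2599587196350967 0.22055844895174756
top ptr 36 220.63888888888889 197.41666666666666
```

Run:
```python
from m import *
from scipy.optimize import least_squares
t=load('top0');s=load('side0')
for pt in((220.64,197.42),(220.19,197.48)):
    X,e=tri(t,pt,s,(279.5,288.35));x=DX@(X[:2]-DC);z=X[2]-.06;print(x,DY@(X[:2]-DC),z,'ang',np.arctan2(x,z),e)
    for nm,d,p in(('t',t,pt),('s',s,(279.5,288.35))):
        for y in (.024,.026): q=inpl(d,*p,y);print(nm,y,q,np.arctan2(*q))
```

```text
0.014330075558869082 0.023077700434273558 0.06104965405700842 ang 0.230554371768855 0.0002395588162906907
t 0.024 [0.0147 0.058 ] 0.24796015644168118
t 0.026 [0.0152 0.051 ] 0.28891456976673474
s 0.024 [0.0135 0.0631] 0.2108091149629325
s 0.026 [0.0121 0.0672] 0.17817626261492026
0.013886279307263074 0.02372293635337424 0.062393558383241274 ang 0.21899033108565397 0.00024399007100014042
t 0.024 [0.0141 0.0616] 0.22483136701580092
t 0.026 [0.0146 0.0546] 0.26042431688165185
s 0.024 [0.0135 0.0631] 0.2108091149629325
s 0.026 [0.0121 0.0672] 0.17817626261492026
```

>>> drive_tool(claw=[85, 85, 85, 85, 85, 85, 85, 85], slide=[[0.03, 0.06, 0], [0.06, 0.13, 0], [0.11, 0.2, 0], [0.16, 0.28, 0], [0.2, 0.36, 0], [0.24, 0.44, 0], [0.282, 0.53, -0.04], [0.282, 0.53, -0.08]], yaw=[0, 0, 0, 0, 0, 0, 0, 0])

```text
time: 11.18
tool_pos: [0.5998, 0.2149, 0.4285]
tcp_rot: [0.27, 3.121, 0.008]
wrist_force: [1.7, -0.8, 0.9]
width: 0.991
grip_force: 0.0
```

>>> drive_tool(claw=[85, 85, 85, 85, 85], slide=[[0, 0, 0], [0, 0, -0.07], [0, 0, -0.14], [0, 0, -0.195], [0, 0, -0.195]], yaw=[0, 0, 0, 0, 0])

```text
time: 11.6
tool_pos: [0.5945, 0.2095, 0.3196]
tcp_rot: [-0.273, -3.118, 0.008]
wrist_force: [-1.3, -0.5, -1.4]
width: 0.997
grip_force: 0.0
```

Run:
```python
from m import *
p=st();kn(p,.125);kn(p,.24)
```

```text
t 11.6 tcp [0.5945 0.2095 0.3196] yhead 80.0 tilt [-0.012 -0.004 -1.   ] F [-1.3 -0.5 -1.4] w 0.997 q [ 0.3   0.25  1.78 -0.    1.12 -1.1 ]
0.125 [0.5951 0.2082 0.3266] share [ 0.001 -0.003  0.014]
0.24 [0.6076 0.2061 0.3243] share [ 0.026 -0.007  0.009]
```

>>> drive_tool(claw=[85, 20, 20, 20, 20, 20, 20, 20], slide=[[0, -0.002, 0.006], [0, -0.002, 0.006], [0, -0.002, 0.006], [0, -0.002, 0.006], [0, -0.002, 0.006], [0, -0.002, 0.006], [0, -0.002, 0.006], [0, -0.002, 0.006]], yaw=[0, 0, 0, 0, 0, 0, 0, 0], newtons=60)

```text
time: 12.27
tool_pos: [0.5982, 0.2084, 0.3326]
tcp_rot: [0.274, 3.126, -0.0]
wrist_force: [-1.6, -3.9, 6.2]
width: 0.362
grip_force: 61.6
```

>>> drive_tool(claw=[20, 20, 20, 20, 20, 20], slide=[[0.008, -0.001, -0.001], [0.017, -0.003, -0.002], [0.025, -0.004, -0.004], [0.025, -0.004, -0.004], [0.025, -0.004, -0.004], [0.025, -0.004, -0.004]], yaw=[0, 0, 0, 0, 0, 0])

```text
time: 12.77
tool_pos: [0.6099, 0.2064, 0.3303]
tcp_rot: [0.275, 3.129, -0.001]
wrist_force: [-2.1, -3.5, 8.0]
width: 0.365
grip_force: 61.9
```

Run:
```python
from m import *
p=st();kn(p,.24);snap('side','side6');snap('top','top6')
for d in('top6','side6'):
    try: levfit(load(d),BT if d[0]=='t' else BS)
    except Exception as e: print(d,e)
```

```text
t 12.77 tcp [0.6099 0.2064 0.3303] yhead 79.95 tilt [-0.    -0.001 -1.   ] F [-2.1 -3.5  8. ] w 0.365 q [ 0.29  0.26  1.75 -0.    1.13 -1.11]
0.24 [0.6076 0.2061 0.3243] share [-0.005 -0.001 -0.012]
lever 0.125 err px 3.03 off [2.9294 0.7644] area 32 205.302313939319 box [223 196  10   5] [215.9047 189.7355] [233.7303 204.6402]
lever 0.18 err px 3.1 off [ 1.02   -2.9286] area 117 266.68709365208633 box [278 256  10  18] [271.2274 255.7737] [291.0046 277.0182]
```

>>> drive_tool(claw=[45, 60, 85, 85, 85, 85, 85, 85], slide=[[0, 0, 0], [0, 0, 0], [0, 0, 0], [0, 0, 0], [0, 0, 0], [0, 0, 0.05], [0, 0, 0.12], [0, 0, 0.2]], yaw=[0, 0, 0, 0, 0, 0, 0, 0])

```text
time: 13.53
tool_pos: [0.6092, 0.2068, 0.4259]
tcp_rot: [-0.274, -3.124, 0.004]
wrist_force: [1.0, 0.7, -0.3]
width: 1.0
grip_force: 0.0
```

>>> drive_tool(claw=[85, 85, 85, 85, 85, 85, 85, 85], slide=[[-0.02, -0.06, 0.05], [-0.05, -0.13, 0.08], [-0.1, -0.2, 0.08], [-0.15, -0.26, 0.08], [-0.2, -0.32, 0.08], [-0.24, -0.39, 0.08], [-0.28, -0.46, 0.08], [-0.3, -0.52, 0.08]], yaw=[0, 0, 0, 0, 0, 0, 0, 0])

```text
time: 14.2
tool_pos: [0.4577, -0.0544, 0.4682]
tcp_rot: [-0.274, -3.13, 0.001]
wrist_force: [0.4, -0.0, 0.2]
width: 0.996
grip_force: 0.0
```

Run:
```python
from m import *
p=st();s=snap('side','side7');snap('top','top7')
levfit(load('top7'),BT);levfit(s,BS)
u,v=ptr(s,(265,293,278,312),0);print('cap',len(u),u[v<294].mean(),v[v<294].mean())
```

```text
t 14.2 tcp [ 0.4577 -0.0544  0.4682] yhead 79.99 tilt [-0.    -0.001 -1.   ] F [ 0.4 -0.   0.2] w 0.996 q [-0.17 -0.19  1.95 -0.    1.37 -1.57]
lever 0.215 err px 0.09 off [ 0.0902 -0.0219] area 196 204.0170013352763 box [217 186  18  15] [217.0836 185.6562] [234.8316 200.5087]
lever 0.22 err px 1.47 off [ 0.4815 -1.3863] area 211 265.53740871627815 box [272 256  17  18] [269.3883 255.2494] [289.1512 276.4432]
cap 71 279.4166666666667 288.4166666666667
```

Run:
```python
from m import *
def soft(d,b,hull_list,k=8):
    w,h=b[1]-b[0],b[3]-b[2];im=np.zeros((h*k,w*k),np.uint8)
    for H in hull_list:
        q=((H-[b[0]-.5,b[2]-.5])*k).round().astype(np.int32);cv2.fillConvexPoly(im,cv2.convexHull(q),1)
    return cv2.resize(im.astype(np.float32),(w,h),interpolation=cv2.INTER_AREA)
def box(d,th,r0,r1,wd,y0,y1):
    P=[]
    for r in(r0,r1):
        for a in(-wd/2,wd/2):
            for y in(y0,y1): P.append(proj(d,W(r*np.sin(th)+a*np.cos(th),y,r*np.cos(th)-a*np.sin(th))))
    return np.array(P)
def orange(d,b):
    c=d['color'][b[2]:b[3],b[0]:b[1]].astype(float);return np.clip((c[...,0]-c[...,2]-25)/90,0,1)
for i,nm,b in((0,'top',(212,230,188,208)),(0,'side',(268,292,280,304)),(7,'side',(268,292,280,304)),(5,'side',(268,292,280,304))):
    d=load(f'{nm}{i}');O=orange(d,b);res=[]
    for th in np.arange(.1,.4,.01):
        for r0 in(.046,.05,.054):
            for r1 in(.062,.064,.066):
              hs=[box(d,th,r0,r1,.007,.015,.033)]
              if nm=='side': hs.append(box(d,th,.015,.05,.004,.028,.030))
              S=soft(d,b,hs);
              if nm=='side': m=slice(0,None)
              res.append((((S-O)**2).sum(),round(th,3),r0,r1))
    res.sort();print(nm,i,O.sum(),[tuple(np.round(r,3)) for r in res[:5]])
```

```text
top 0 30.73333333333333 [(np.float64(2.004), np.float64(0.25), np.float64(0.054), np.float64(0.064)), (np.float64(2.036), np.float64(0.26), np.float64(0.054), np.float64(0.062)), (np.float64(2.42), np.float64(0.25), np.float64(0.054), np.float64(0.062)), (np.float64(2.422), np.float64(0.26), np.float64(0.054), np.float64(0.064)), (np.float64(2.606), np.float64(0.25), np.float64(0.054), np.float64(0.066))]
side 0 60.55555555555556 [(np.float64(11.831), np.float64(0.25), np.float64(0.054), np.float64(0.066)), (np.float64(12.88), np.float64(0.26), np.float64(0.054), np.float64(0.066)), (np.float64(13.461), np.float64(0.24), np.float64(0.054), np.float64(0.066)), (np.float64(14.227), np.float64(0.27), np.float64(0.054), np.float64(0.066)), (np.float64(14.607), np.float64(0.26), np.float64(0.054), np.float64(0.064))]
side 7 56.70000000000001 [(np.float64(11.077), np.float64(0.25), np.float64(0.054), np.float64(0.066)), (np.float64(11.941), np.float64(0.26), np.float64(0.054), np.float64(0.066)), (np.float64(12.533), np.float64(0.26), np.float64(0.054), np.float64(0.064)), (np.float64(12.599), np.float64(0.27), np.float64(0.054), np.float64(0.064)), (np.float64(12.867), np.float64(0.24), np.float64(0.054), np.float64(0.066))]
side 5 55.71111111111112 [(np.float64(11.544), np.float64(0.25), np.float64(0.054), np.float64(0.066)), (np.float64(12.4), np.float64(0.26), np.float64(0.054), np.float64(0.066)), (np.float64(12.902), np.float64(0.26), np.float64(0.054), np.float64(0.064)), (np.float64(12.925), np.float64(0.27), np.float64(0.054), np.float64(0.064)), (np.float64(13.326), np.float64(0.24), np.float64(0.054), np.float64(0.066))]
```

```bash
cat >> m.py <<'E'
def softlev(d,b,k=8):
    c=d['color'][b[2]:b[3],b[0]:b[1]].astype(float);O=np.clip((c[...,0]-np.maximum(c[...,1],c[...,2])-10)/50,0,1)
    R=[]
    a=np.linspace(0,2*np.pi,40)
    for th in np.arange(.1,.4,.01):
        P=np.array([proj(d,W(.11*np.sin(th)+.014*np.cos(q),y,.11*np.cos(th)+.014*np.sin(q))) for q in a for y in(-.016,.016)])
        w,h=b[1]-b[0],b[3]-b[2];im=np.zeros((h*k,w*k),np.uint8);cv2.fillConvexPoly(im,cv2.convexHull(((P-[b[0]-.5,b[2]-.5])*k).round().astype(np.int32)),1)
        R.append((round(float(((cv2.resize(im.astype(np.float32),(w,h),interpolation=cv2.INTER_AREA)-O)**2).sum()),1),round(th,2)))
    print('softlev',round(O.sum(),1),sorted(R)[:4])
E
python3 - <<'E'
from m import *
softlev(load('top7'),(210,242,180,192));softlev(load('top7'),(210,242,178,206));softlev(load('side7'),(262,298,248,280))
E
```

```text
softlev 74.8 [(2.2, np.float64(0.22)), (3.2, np.float64(0.21)), (6.3, np.float64(0.23)), (7.8, np.float64(0.2))]
softlev 214.1 [(11.3, np.float64(0.21)), (15.2, np.float64(0.2)), (15.7, np.float64(0.22)), (23.1, np.float64(0.19))]
softlev 214.8 [(49.3, np.float64(0.23)), (49.6, np.float64(0.22)), (55.0, np.float64(0.24)), (57.3, np.float64(0.21))]
```

>>> drive_tool(claw=[85, 85, 85, 85, 85, 85, 85, 85], slide=[[0.03, 0.06, 0], [0.06, 0.13, 0], [0.11, 0.2, 0], [0.16, 0.28, 0], [0.2, 0.36, 0], [0.25, 0.44, 0], [0.294, 0.522, -0.04], [0.294, 0.522, -0.08]], yaw=[0, 0, 0, 0, 0, 0, 0, 0])

```text
time: 14.97
tool_pos: [0.6095, 0.2131, 0.4319]
tcp_rot: [0.27, 3.121, 0.008]
wrist_force: [0.8, -0.2, 0.6]
width: 0.994
grip_force: 0.0
```

>>> drive_tool(claw=[85, 85, 85, 85, 85, 85, 85], slide=[[0, 0, 0], [0, 0, 0], [0, 0, -0.07], [0, 0, -0.14], [0, 0, -0.2], [0, 0, -0.2], [0, 0, -0.2]], yaw=[0, 0, 0, 0, 0, 0, 0])

```text
time: 15.55
tool_pos: [0.6063, 0.2072, 0.3274]
tcp_rot: [-0.275, -3.126, 0.002]
wrist_force: [0.4, -0.5, 0.9]
width: 0.996
grip_force: 0.0
```

>>> drive_tool(claw=[20, 20, 20, 20, 20, 20, 20, 20], slide=[[0, 0, 0], [0, 0, 0], [0, 0, 0], [0, 0, 0], [0, 0, 0], [0, 0, 0], [0, 0, 0], [0, 0, 0]], yaw=[0, 0, 0, 0, 0, 0, 0, 0], newtons=40)

```text
time: 16.22
tool_pos: [0.6077, 0.207, 0.3307]
tcp_rot: [0.274, 3.126, -0.002]
wrist_force: [-0.7, -5.0, 6.4]
width: 0.367
grip_force: 41.6
```

Now a small nudge of about 5 mm along the swing, then release.

>>> drive_tool(claw=[20, 20, 20, 20, 20], slide=[[0.005, -0.001, -0.001], [0.01, -0.002, -0.002], [0.01, -0.002, -0.002], [0.01, -0.002, -0.002], [0.01, -0.002, -0.002]], yaw=[0, 0, 0, 0, 0])

```text
time: 16.63
tool_pos: [0.6123, 0.2061, 0.3296]
tcp_rot: [0.274, 3.128, -0.002]
wrist_force: [-1.3, -4.6, 7.5]
width: 0.367
grip_force: 41.9
```

>>> drive_tool(claw=[45, 60, 85, 85, 85, 85, 85, 85], slide=[[0, 0, 0], [0, 0, 0], [0, 0, 0], [0, 0, 0], [0, 0, 0], [0, 0, 0.05], [0, 0, 0.12], [0, 0, 0.2]], yaw=[0, 0, 0, 0, 0, 0, 0, 0])

```text
time: 17.3
tool_pos: [0.6111, 0.2068, 0.4249]
tcp_rot: [-0.274, -3.124, 0.004]
wrist_force: [0.6, -0.3, 0.4]
width: 0.998
grip_force: 0.0
```

>>> drive_tool(claw=[85, 85, 85, 85, 85, 85, 85, 85], slide=[[-0.02, -0.06, 0.05], [-0.05, -0.13, 0.08], [-0.1, -0.2, 0.08], [-0.15, -0.26, 0.08], [-0.2, -0.32, 0.08], [-0.24, -0.39, 0.08], [-0.28, -0.46, 0.08], [-0.3, -0.52, 0.08]], yaw=[0, 0, 0, 0, 0, 0, 0, 0])

```text
time: 17.97
tool_pos: [0.4597, -0.0544, 0.4672]
tcp_rot: [-0.274, -3.129, 0.001]
wrist_force: [0.5, 0.8, -0.8]
width: 0.994
grip_force: 0.0
```

Run:
```python
from m import *
p=st();s=snap('side','side8');t=snap('top','top8')
levfit(t,BT);levfit(s,BS);softlev(t,(210,242,178,206));softlev(s,(262,298,248,280))
u,v=ptr(s,(265,293,278,312),0);print('cap',len(u),u[v<294].mean(),v[v<294].mean())
for nm,a,b in(('jar',(325,125,365,165),0),('holder',(283,130,307,157),0),('screw',(308,230,332,308),0)):
    x0,y0,x1,y1=a;print(nm,np.abs(t['color'][y0:y1,x0:x1].astype(int)-load('top0')['color'][y0:y1,x0:x1]).mean())
```

```text
t 17.97 tcp [ 0.4597 -0.0544  0.4672] yhead 79.99 tilt [-0. -0. -1.] F [ 0.5  0.8 -0.8] w 0.994 q [-0.17 -0.18  1.95 -0.    1.37 -1.57]
lever 0.255 err px 0.16 off [ 0.1369 -0.0779] area 196 203.3128229258582 box [218 185  18  14] [217.6336 183.8943] [235.3412 198.7191]
lever 0.26 err px 1.45 off [ 0.4245 -1.3859] area 212 264.3231706917286 box [270 255  17  19] [267.5809 254.782 ] [287.3264 275.923 ]
softlev 231.3 [(27.3, np.float64(0.25)), (30.0, np.float64(0.24)), (32.4, np.float64(0.26)), (36.5, np.float64(0.23))]
softlev 214.7 [(47.7, np.float64(0.27)), (48.3, np.float64(0.26)), (52.5, np.float64(0.25)), (52.8, np.float64(0.28))]
cap 73 279.46 288.32
jar 6.254375
holder 5.20164609053498
screw 55.524928774928775
```

Run:
```python
from m import *
for n in('side0','side8','side2','top0','top3'):
    d=load(n);h=cv2.cvtColor(d['color'],cv2.COLOR_RGB2HSV).astype(int);b=(330,420,230,265) if n[0]=='s' else (300,340,225,310)
    m=(h[...,0]>106)&(h[...,0]<125)&(h[...,1]>170);m=m[b[2]:b[3],b[0]:b[1]];v,u=np.nonzero(m);print(n,len(u),u.mean()+b[0] if len(u) else 0,v.mean()+b[2] if len(u) else 0)
d=load('top8');X=np.r_[C,0];YX=np.array([Y[1],-Y[0]])
for cam in('top8','side8'):
    d=load(cam);P=np.array([at(d,u,v) for v in range(110 if cam[0]=='s' else 175,230 if cam[0]=='s' else 290) for u in range(290 if cam[0]=='s' else 340,410 if cam[0]=='s' else 465) if d['depth'][v,u]>0])
    y=(P[:,:2]-C)@Y;x=(P[:,:2]-C)@YX
    for sg in(1,-1):
        k=(sg*y>.09)&(sg*y<.138)&(abs(x)<.07)&(P[:,2]>.06)&(P[:,2]<.16)
        if k.sum()>20: a=np.polyfit(sg*y[k],P[k,2],1);print(cam,sg,k.sum(),'flap',np.pi-np.arctan(a[0]))
```

```text
side0 275 393.9054545454545 247.9090909090909
side8 283 393.0812720848057 247.89752650176678
side2 268 393.63432835820896 248.05597014925374
top0 287 320.37630662020905 287.3240418118467
top3 288 320.3229166666667 287.2986111111111
top8 1 852 flap 2.7766071258271485
top8 -1 1255 flap 2.811415362670873
side8 1 519 flap 2.790484216458635
side8 -1 482 flap 2.802855951643888
```

The flaps stand at about 2.8 rad, the lever and pointer are in line, and the bystanders have not moved. I hand in.

```bash
python3 -c "
from workcell import bot
print(bot.finish_job())"
```

```text
the job is handed in; nothing more can be done
None
```

Job handed in: both flaps measured folded out to about 2.8 rad, the lever measured 0.255 rad against the pointer's 0.25 rad, and camera checks showed no sign that the pointer, jar, holder or screwdriver had moved.

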